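# Load a well carrier and step its third well under the probe

## Task

Lift the white well carrier off the sloping rack and set it flat on the carriage of the step-feed reader, with its row of wells towards the probe side and both dowels standing up through its two holes. Let go of it and then press the reader's sprung lever down to its stop exactly four times, letting it rise fully after each press, so that the ratchet brings it in from the loading end until the third well is under the probe. Do not push the carriage or the carrier along by hand, and leave everything else on the counter where it stands.

Things in the scene. Friction and masses are not known exactly. Their poses are not given: they have to be found in the camera images.
- carrier_grip (a point): Centre of the well carrier's steel handle bar (12 x 84 x 12 mm, along y, on two 11 mm posts 68 mm apart, 32 mm clear under it). It lies 48 mm above the underside and 38 mm above the top of the carrier's white plate, 80 x 144 x 10 mm (x, y, z), 0.2 to 0.3 kg, loose. z: plate normal, up; x: from the dowel-hole edge to the well edge. Starts on the rack, tilted 35 degrees about y.
- carrier_base (a point): Centre of the underside of the carrier's plate, 48 mm below carrier_grip along z, same axes. Two 13 mm through holes for the dowels at x = -27, y = -55 and +55 mm. Six wells in a row at x = +26 mm, the first at y = +64 mm, then every 16 mm towards -y. On the rack the hole edge is the lower one, nearer the robot, and z leans towards the robot.
- carrier_wells (a point): Point on the carrier's top face on the line of the wells, at x = +26 mm, z = 10 mm from carrier_base.
- rack: Fixed rack of grey sheet on two bent steel rods, 176 mm wide (y), its face 100 mm long, its top 90 mm high; origin at counter height under its middle. Its face rises at 35 degrees from the front (-x), where it is about 34 mm high and has an 11 mm lip, to the rear.
- reader: The step-feed reader, fixed to the counter, with a white base 166 x 240 mm (x, y), 16 mm high; origin at counter height under it. At its front (-x) the sprung lever, at its rear (+x) a white detector housing 102 mm high whose arm reaches over the path of the wells. Between them the carriage runs on two rods along y; its home is the -y end.
- carriage_seat (a point): Centre of the carriage's flat top, 50 mm above the counter, 80 x 130 mm (x, y); moves with it. Here belongs the centre of the carrier's underside (carrier_base) when seated, with x, y and z axes of both alike. x: to the rear (probe side); y: the way it steps; z: up.
- carriage_rear (a point): Point that moves with the carriage, 26 mm to the rear of carriage_seat and 10 mm above it: carrier_wells comes here when the carrier is seated.
- dowel_right (a point): Tip of the right (-y) locating dowel on the carriage: 10 mm in diameter, 16.5 mm high, the upper 7 mm tapered, at x = -27 mm, y = -55 mm from carriage_seat. The tip stands 66.5 mm above the counter.
- dowel_left (a point): Tip of the left (+y) locating dowel, as the right one, at x = -27 mm, y = +55 mm from carriage_seat.
- carriage (a joint): Travel of the carriage from home along the reader's +y, m, 0 to 0.117; slides stiffly (about 5 N). Starts at 0 to 0.005. The first full lever stroke brings it to 0.016, each further one adds 0.016 (0.064 after four). It moves only on the way down; a short press moves it part of a step, which the next full press completes.
- lever (a joint): Angle of the sprung lever, rad: 0 = up (where its spring returns it), 0.42 = down at its stop. A ratchet plunger on it drives the carriage as it goes down and slips back over the teeth as it rises.
- lever_pad (a point): Middle of the top of the lever's black ribbed pad, 32 x 30 mm, at the front of the reader; 108 mm above the counter when up. It goes down 31 mm, on an arc of 75 mm radius about lever_pivot, to about 77 mm at the stop. Pressing takes 4 N at first and 10 to 12 N at the stop.
- lever_pivot (a point): Point on the lever's axis, which is parallel to the reader's x axis, 85 mm above the counter, in the plane of the pad's middle.
- probe_tip (a point): Lower end of the probe under the detector arm, 68 mm above the counter; 102 mm above the counter is the top of the arm. It hangs 8 mm over the top of a seated carrier, on the line of its wells, and is 96 mm to the +y side of carriage_seat at home; the arm is 18 mm wide (y), so it clears the end of a carrier at home by 10 to 15 mm.
- bottle_left_mid (a point): Bystander, to be left alone: small round brown bottle with black cap, 50 x 92 mm high, close to the left (+y) of the rack; this point is half-way up.
- bottle_right_mid (a point): Bystander, to be left alone: slim white bottle with tall blue cap, 42 x 135 mm high, close to the right (-y) of the rack; this point is half-way up.
- match_box_mid (a point): Bystander, to be left alone: match box, 36 x 54 x 15 mm, in front of the reader; this point is half-way up.
- wash_bottle_mid (a point): Bystander, to be left alone: white wash bottle, 81 mm wide, 319 mm high with its nozzle; this point is 82 mm up.
- clip_mid (a point): Bystander, to be left alone: white plastic tube clip, 38 x 76 x 20 mm; this point is half-way up.
- big_beaker_mid (a point): Bystander, to be left alone: glass beaker, 72 x 92 mm high; this point is half-way up.
- flask_mid (a point): Bystander, to be left alone: conical glass flask, 62 x 103 mm high; this point is half-way up.
- square_bottle_mid (a point): Bystander, to be left alone: square white bottle with black cap, 56 x 56 x 123 mm, towards the front of the counter; this point is half-way up.

How it is judged:
By the outcome, as a careful person would: the job done as asked, in the order asked, and still so for the second after the job is handed in, with the robot touching nothing.
It also fails if it takes over 64 s, if anything falls off the work surface, if the arm or the gripper's body presses on something with over 40 N, if the wrist force passes 120 N, or if a joint passes its speed limit or range.

## Robot

A 6-joint arm with a two-finger parallel gripper is mounted at the origin on a cart in front of the work surface, level with it; the furniture and walls round the work are solid. World frame = base frame: x ahead of the robot, y to its left, z up, the work surface at z = 0. Lengths are in m, angles in rad, forces in N, time in s.
With the tool pointing down it reaches from about 0.4 to 0.925 m from the base axis. Payload 12.5 kg.
Tool frame: the origin (TCP) lies at the very end of the fingers, on their centre line; the grasp point (between the pads) lies 19 mm behind it; z points along the fingers, y is the line along which they close (so a half turn about z gives the same grasp; the last joint's range is limited). The gripper opens to 95 mm and grips with 3 to 60 N. Pads are 20 mm wide; open, the fingers measure 119 mm over their backs; the gripper's body (75 mm by 180 mm) begins 59 mm behind the grasp point.
Start: joints at [1.108, 0.491, 1.559, -0, 1.092, -0.106], TCP at [0.218, 0.586, 0.215] pointing down, gripper open.
Joint ranges: [-3.1, 3.1], [-0.84, 2.19], [0.05, 2.79], [-1.13, 4.28], [0.06, 2.93], [-2.69, 2.69]. Speed limits (rad/s): [2.22, 2.22, 2.79, 3.14, 3.14, 3.14].

## Interface

Orientations are given as a rotation vector (axis times angle).
In Python, from cell import robot, capture, camera_model gives the robot as it stands.
- The arm moves only by the shell command python3 -m jog 'ROWS' [FORCE]. ROWS is JSON, a list of rows, each an object with "delta_pos": the shift along the tool's x, y, z as a fraction of full scale, a list of three; "twist": the turn, a rotation vector about the tool's x, y, z as a fraction of full scale, a list of three; "hand": the opening, from -1 (shut) to 1 (fully open). A call has 1 to 12 rows; each row shifts and turns the commanded pose from where the row before left it, along the tool's axes as they then stand; what a row does not reach is not made up. Full scale, the value 1, is 0.05 m for a shift and 0.5 rad for a turn. A row lasts 1/8 s, in which the tool goes at most 62.5 mm and 10.7 degrees, less where a joint would pass 70% of its speed; a pose out of reach is approached as far as the arm can. A call with a number of a shift or a turn outside -1 to 1 is refused whole. A call with a gripper value outside its range is refused whole. The fingers move at their own pace and stop on an object; FORCE is the grip in N (left out, the last holds). Time passes only in rows, so rows that do not move let the fingers close. It gives the time, the measured TCP pose, the force, the opening and the grip force at its end, in the units of the state.
- robot.get_obs(): the state, without advancing time (a new reading comes with each control period).
- capture(name): name is "scene" or "top" or "wrist"; returns the picture (420x560x3 uint8, blue, green, red); there is no depth.
- camera_model(name): a dict with "fx", "fy", "cx", "cy" (pixels), "origin" and "attitude" of the camera in the world. Camera axes: x right, y up, looking along -z (the intrinsics and any distortion apply to the point x, -y, -z); pixel columns grow to the right and rows downward; lengths in m; the calibration is good to about 2 mm. A picture is of the moment at which its call begins: read the wrist's pose just before it. camera_model takes no time and is no camera call; for the wrist camera it gives the pose at the moment of the call.
- robot.job_done(): hands the job in; it is judged then, once.
The state is a dict: "time": time; "joint_positions": joint angles; "qvel": joint speeds; "joint_torque": joint torques, N m; "tool_pos": TCP position; "eef_rot": TCP orientation; "ft_force": force on the tool from outside, world axes, zero at the start; "torque": the same for the moment, N m; "finger_gap": finger opening in m; "gripper_force": force on a finger pad.
Only numpy, scipy, OpenCV 4.12 (cv2) and the standard library are available. Lean on these libraries where they do the work, as an engineer would, in place of code of your own. Each camera call takes 0.05 s, during which the arm holds its last target. There are 200 camera calls.

## Working session

There is one attempt and no reset: what is moved stays moved. The work goes in short steps, Python scripts to look and compute and a shell command to move; the robot and the scene stay as the last step left them, time stands still between calls to the robot, and variables do not carry over. Pictures are saved under pics/ and viewed, at most 11 in all, crops included, and the job is handed in when it is done.

```bash
ls; mkdir -p pics; python3 - <<'E'
from cell import robot,capture,camera_model
import cv2,numpy as np
a=capture("scene");b=capture("top")
cv2.imwrite("pics/s.png",a);cv2.imwrite("pics/t.png",b)
for n in("scene","top","wrist"):print(n,camera_model(n))
print(robot.get_obs())
E
```

```text
pics
scene {'fx': 480.9531462413217, 'fy': 480.9531462413217, 'cx': 273.51892177723977, 'cy': 202.70983738007817, 'origin': array([-0.36059671, -1.34065719,  0.86459544]), 'attitude': array([ 1.09767952, -0.31526092, -0.53547156])}
top {'fx': 399.2710485982865, 'fy': 399.2710485982865, 'cx': 278.74767248414673, 'cy': 212.93744433667692, 'origin': array([ 0.37954384, -0.02705198,  1.35187166]), 'attitude': array([ 0.06050483, -0.07598031, -1.56174062])}
wrist {'fx': 289.4483271873748, 'fy': 289.4483271873748, 'cx': 282.4914074165956, 'cy': 208.2404305945636, 'origin': array([0.14883524, 0.61102794, 0.38471396]), 'attitude': array([-0.23417091, -0.16294082,  1.20511327])}
{'time': 0.1, 'joint_positions': array([ 1.10840248e+00,  4.91482215e-01,  1.55937238e+00,  1.04027511e-05,
        1.09168114e+00, -1.05621647e-01]), 'qvel': array([-9.06328214e-04,  1.14008163e-04, -1.73892318e-03,  4.62227535e-05,
        6.92453979e-04, -1.23549059e-03]), 'joint_torque': array([ 3.37524485e-03, -6.13624549e+01, -2.58609992e+01,  6.94777141e-02,
        4.70365933e-02, -4.45913224e-05]), 'tool_pos': array([0.21818073, 0.58546569, 0.21413634]), 'eef_rot': array([-5.57407857e-01, -3.09146938e+00,  1.41786509e-03]), 'ft_force': array([-0.24793592,  0.08008827, -0.02882551]), 'torque': array([ 0.02024575, -0.02306648,  0.00145976]), 'gripper_force': 0.0, 'finger_gap': 0.09455960746640527}
```

View pics/s.png

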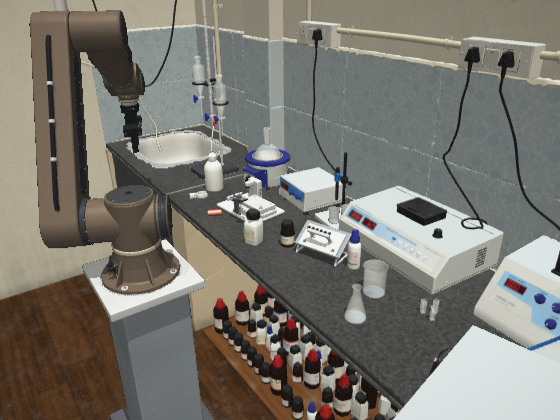

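View pics/t.png

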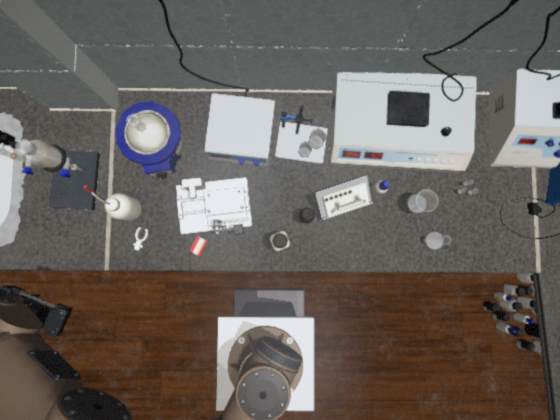

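The scene view shows the carrier on its rack at about (322,238) and the reader at (252,205). In the top view (up = +x, right = -y) the carrier is at about (345,197), the reader at (214,205), and its lever pad near (218,226). The bottles stand at (307,214) and (383,186).

```bash
cat > h.py <<'E'
import numpy as np, cv2
from scipy.spatial.transform import Rotation as R
from cell import robot,capture,camera_model
def ray(m,px):
    px=np.atleast_2d(px).astype(float)
    d=np.c_[(px[:,0]-m["cx"])/m["fx"],-(px[:,1]-m["cy"])/m["fy"],-np.ones(len(px))]
    return R.from_rotvec(m["attitude"]).apply(d)
def plane(m,px,z):
    d=ray(m,px); return m["origin"]+d*((z-m["origin"][2])/d[:,2])[:,None]
def proj(m,P):
    c=R.from_rotvec(m["attitude"]).inv().apply(np.atleast_2d(P)-m["origin"])
    return np.c_[m["cx"]-m["fx"]*c[:,0]/c[:,2],m["cy"]+m["fy"]*c[:,1]/c[:,2]]
def tri(ms,pxs):
    A=np.zeros((3,3));b=np.zeros(3);L=[]
    for m,p in zip(ms,pxs):
        d=ray(m,p)[0];d/=np.linalg.norm(d);M=np.eye(3)-np.outer(d,d);A+=M;b+=M@m["origin"];L.append((M,m["origin"]))
    x=np.linalg.solve(A,b);return x,[np.linalg.norm(M@(x-o)) for M,o in L]
def goto(pos,rot):
    """tool-frame shift (in units 0.05 m) and twist (units 0.5 rad) from the measured pose"""
    o=robot.get_obs();T=R.from_rotvec(o["eef_rot"])
    print("pos",o["tool_pos"].round(4),"shift",(T.inv().apply(np.array(pos)-o["tool_pos"])/.05).round(3),"twist",((T.inv()*rot).as_rotvec()/.5).round(3))
E
python3 - <<'E'
from h import *
np.set_printoptions(suppress=True,precision=3)
m=camera_model("top")
print(plane(m,[[345,197]],.08),plane(m,[[214,205]],.05),plane(m,[[218,226]],.1),plane(m,[[307,214],[383,186],[122,206],[280,240]],.1))
T=R.from_rotvec(robot.get_obs()["eef_rot"]);print(T.as_matrix())
w=camera_model("wrist");C=R.from_rotvec(w["attitude"])
print("cam in tool",T.inv().apply(w["origin"]-robot.get_obs()["tool_pos"]),(T.inv()*C).as_matrix())
for n,(u0,u1,v0,v1) in {"a":(165,265,170,260),"b":(295,400,165,230)}.items():
    pass
t=cv2.imread("pics/t.png")[165:265,165:405]
cv2.imwrite("pics/tc.png",cv2.resize(t,None,fx=3.3,fy=3.3,interpolation=cv2.INTER_CUBIC))
E
```

```text
[[ 0.544 -0.252  0.08 ]] [[0.517 0.173 0.05 ]] [[0.446 0.151 0.1  ]] [[ 0.486 -0.128  0.1  ]
 [ 0.577 -0.369  0.1  ]
 [ 0.506  0.453  0.1  ]
 [ 0.404 -0.044  0.1  ]]
[[-0.937  0.349 -0.   ]
 [ 0.349  0.937 -0.001]
 [ 0.    -0.001 -1.   ]]
cam in tool [ 0.074 -0.    -0.171] [[-0.001  0.964  0.265]
 [ 1.     0.002 -0.001]
 [-0.001  0.265 -0.964]]
```

View pics/tc.png

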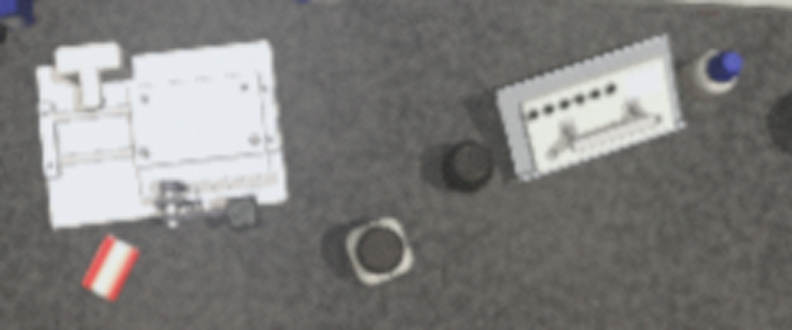

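The crop shows the reader at crop (160,130), turned about +6°, with its pad at (240,210), pivot near (180,205) and probe arm at (88,90). The rack is at (600,105), turned about +17°, with the wells on its rear edge. I'll take the wrist camera over the reader first.

```bash
cat >> h.py <<'E'
np.set_printoptions(suppress=True,precision=4)
def down(yaw):
    c,s=np.cos(yaw),np.sin(yaw);return R.from_matrix(np.array([[-s,c,0],[c,s,0],[0,0,-1.]]))
E
python3 -c "
from h import *
goto([.49,.09,.30],down(.1))"
```

```text
pos [0.2182 0.5855 0.2141] shift [-8.555 -7.388 -1.711] twist [-0.002  0.001  2.228]
```

```bash
python3 -m jog '[{"delta_pos":[-0.86,-0.74,-0.17],"twist":[0,0,0],"hand":1},{"delta_pos":[-0.86,-0.74,-0.17],"twist":[0,0,0],"hand":1},{"delta_pos":[-0.86,-0.74,-0.17],"twist":[0,0,0],"hand":1},{"delta_pos":[-0.86,-0.74,-0.17],"twist":[0,0,0],"hand":1},{"delta_pos":[-0.86,-0.74,-0.17],"twist":[0,0,0],"hand":1},{"delta_pos":[-0.86,-0.74,-0.17],"twist":[0,0,0],"hand":1},{"delta_pos":[-0.86,-0.74,-0.17],"twist":[0,0,0],"hand":1},{"delta_pos":[-0.86,-0.74,-0.17],"twist":[0,0,0],"hand":1},{"delta_pos":[-0.86,-0.74,-0.17],"twist":[0,0,0],"hand":1},{"delta_pos":[-0.86,-0.74,-0.17],"twist":[0,0,0],"hand":1}]'
python3 -m jog '[{"delta_pos":[0,0,0],"twist":[0,0,0.37],"hand":1},{"delta_pos":[0,0,0],"twist":[0,0,0.37],"hand":1},{"delta_pos":[0,0,0],"twist":[0,0,0.37],"hand":1},{"delta_pos":[0,0,0],"twist":[0,0,0.37],"hand":1},{"delta_pos":[0,0,0],"twist":[0,0,0.37],"hand":1},{"delta_pos":[0,0,0],"twist":[0,0,0.37],"hand":1},{"delta_pos":[0,0,0],"twist":[0,0,0],"hand":1},{"delta_pos":[0,0,0],"twist":[0,0,0],"hand":1}]'
python3 - <<'E'
from h import *
goto([.49,.09,.30],down(.1))
m=camera_model("wrist");a=capture("wrist");cv2.imwrite("pics/w1.png",a)
import json;json.dump({k:np.array(v).tolist() for k,v in m.items()},open("w1.json","w"))
E
```

```text
time: 1.35
tool_pos: [0.4925, 0.087, 0.2998]
eef_rot: [-0.558, -3.092, -0.0]
ft_force: [0.0, 1.0, 0.6]
finger_gap: 0.0954
gripper_force: 0.0
time: 2.35
tool_pos: [0.4919, 0.0888, 0.2995]
eef_rot: [-2.098, -2.338, 0.0]
ft_force: [-0.3, 0.0, 0.5]
finger_gap: 0.0953
gripper_force: 0.0
pos [0.4919 0.0888 0.2995] shift [ 0.028 -0.035 -0.01 ] twist [-0.    -0.     0.016]
```

View pics/w1.png

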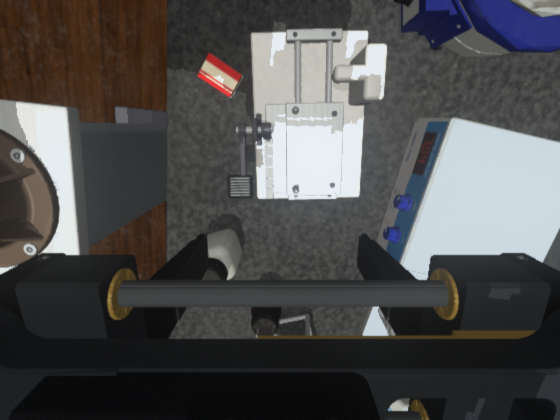

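The wrist view shows the dowels at about (295,110) and (296,189), the pad at (240,187), the pivot at (243,130) and the probe arm at (345,74). I'll take a second, closer view.

```bash
python3 -m jog '[{"delta_pos":[0.35,0,0.65],"twist":[0,0,0],"hand":1},{"delta_pos":[0.4,0,0.65],"twist":[0,0,0],"hand":1},{"delta_pos":[0.4,0,0.7],"twist":[0,0,0],"hand":1},{"delta_pos":[0,0,0],"twist":[0,0,0],"hand":1},{"delta_pos":[0,0,0],"twist":[0,0,0],"hand":1}]'
python3 - <<'E'
from h import *
m=camera_model("wrist");a=capture("wrist");cv2.imwrite("pics/w2.png",a)
import json;json.dump({k:np.array(v).tolist() for k,v in m.items()},open("w2.json","w"))
w1=cv2.imread("pics/w1.png")
A=cv2.resize(w1[20:210,220:390],None,fx=3,fy=3,interpolation=cv2.INTER_CUBIC)
cv2.imwrite("pics/w2.png",a)
m1={k:np.array(v) for k,v in json.load(open("w1.json")).items()}
g=lambda px:proj(m,plane(m1,px,.066))
print(g([[295,110],[296,189],[240,187]]))
c=a[0:300,150:420]
print(A.shape)
A=cv2.resize(A,(int(600*A.shape[1]/A.shape[0])//2*2,600))[:, :260*2][:,:]
B=cv2.resize(c,None,fx=2,fy=2,interpolation=cv2.INTER_CUBIC)
cv2.imwrite("pics/w2c.png",B)
E
```

```text
time: 3.02
tool_pos: [0.4866, 0.1457, 0.2007]
eef_rot: [2.101, 2.335, 0.001]
ft_force: [0.0, 0.3, 0.7]
finger_gap: 0.0951
gripper_force: 0.0
[[297.268  161.5394]
 [298.5849 255.2898]
 [228.9805 253.1779]]
(570, 510, 3)
```

View pics/w2c.png

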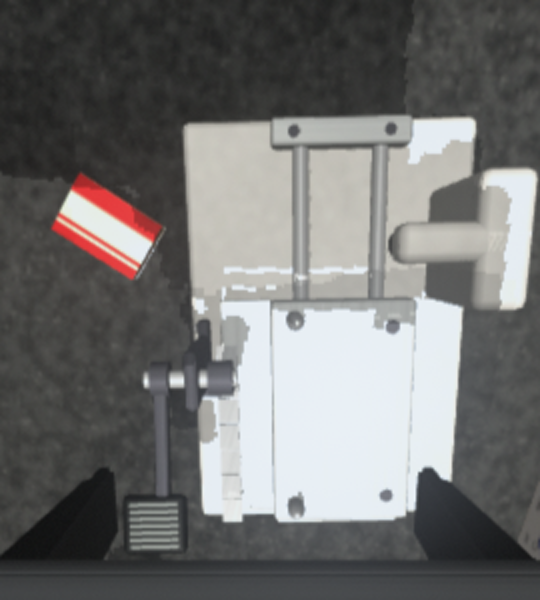

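The close view (2x crop, offset 150,0) shows the dowels as grey blobs at crop (295,320) and (296,505), the rear screws at (392,327) and (386,495), the pad at (156,523) and the pivot pin at (160,378). Next I'll work out positions from both views.

```bash
cat > m1.py <<'E'
from h import *
import json
L=lambda n:{k:np.array(v) for k,v in json.load(open(n)).items()}
m1,m2=L("w1.json"),L("w2.json");a,b=cv2.imread("pics/w1.png"),cv2.imread("pics/w2.png")
def blob(im,c,r,thr):
    x,y=map(int,c);g=cv2.cvtColor(im,cv2.COLOR_BGR2GRAY)[y-r:y+r+1,x-r:x+r+1]
    n,l,s,ce=cv2.connectedComponentsWithStats((g<thr).astype(np.uint8))
    # component nearest centre
    i=min(range(1,n),key=lambda i:np.hypot(*(ce[i]-r)) if s[i,4]>8 else 99)
    return ce[i]+[x-r,y-r],s[i]
P={}
for n,c1,c2 in(("dl",(295,110),(297,160)),("dr",(296,189),(298,253)),("sl",(333,115),(346,163)),("sr",(332,185),(343,247))):
    p1,s1=blob(a,c1,6,190);p2,s2=blob(b,c2,8,190)
    X,e=tri([m1,m2],[p1,p2]);P[n]=X;print(n,p1,s1,p2,s2,X,e)
    print("   on z .060/.05",plane(m1,p1,.06)[0,:2],plane(m2,p2,.06)[0,:2],plane(m2,p2,.05)[0,:2])
d=P["dl"]-P["dr"];print("len",np.linalg.norm(d[:2]),"yaw",np.arctan2(-d[0],d[1]))
for n,c1,c2 in(("pad",(240,187),(228,261.5)),("pivot",(0,0),(230,189))):
    print(n,plane(m2,[c2],.108 if n=="pad" else .085))
print(plane(m2,[[150+395/2,121]],.068),"probe approx")
E
python3 m1.py
```

```text
dl [295.1212 109.9394] [ 2  1  9 10 66] [296.904 156.856] [  0   0  17  13 125] [0.4994 0.1903 0.0345] [np.float64(0.00015518449962727762), np.float64(0.00015518449962742558)]
   on z .060/.05 [0.4987 0.1887] [0.4977 0.1925] [0.4983 0.1916]
dr [295.3673 188.3878] [ 2  1  7 10 49] [297.8072 252.3373] [ 4  1  9 13 83] [0.5121 0.0812 0.0546] [np.float64(5.8022877712104156e-05), np.float64(5.802287771198858e-05)]
   on z .060/.05 [0.5117 0.0822] [0.5116 0.0835] [0.5127 0.0791]
sl [334.0682 113.0455] [ 4  1  7  7 44] [345.4933 159.28  ] [  0   0  17  12 150] [0.5569 0.1927 0.0268] [np.float64(0.0001635609699907153), np.float64(0.0001635609699908525)]
   on z .060/.05 [0.5513 0.1904] [0.5495 0.1953] [0.5518 0.1946]
sr [332.     184.8261] [ 4  4  5  5 23] [342.625  247.3438] [ 5  6  6  6 32] [0.5651 0.0914 0.0506] [np.float64(0.00011436226817152356), np.float64(0.0001143622681715427)]
   on z .060/.05 [0.5634 0.093 ] [0.5625 0.0951] [0.5652 0.0911]
len 0.10990908461525979 yaw 0.11603157374422024
pad [[0.4388 0.0875 0.108 ]]
pivot [[0.433  0.1559 0.085 ]]
[[0.5436 0.2338 0.068 ]] probe approx
```

```bash
sed -i 's/(297,160)/(297,161)/;s/blob(a,c1,6,190);p2,s2=blob(b,c2,8,190)/blob(a,c1,6,150);p2,s2=blob(b,c2,7,150)/' m1.py; python3 m1.py | grep -A1 -E "^d|len"
cat >> h.py <<'E'
def tilt(yaw,t=np.radians(35)):
    return R.from_euler("z",yaw)*R.from_euler("y",-t)*down(0)   # tool z = -carrier z, tool y = carrier x
E
python3 - <<'E'
from h import *
m=camera_model("top")
o=lambda u,v:[165+u/3.3,165+v/3.3]
b=plane(m,[o(553,153),o(660,117)],.10);g=b.mean(0);d=b[0]-b[1];yaw=np.arctan2(-d[0],d[1])
print("grip",g,"yaw",yaw,np.linalg.norm(d));r=tilt(yaw);print(r.as_matrix())
goto(g-.10*r.as_matrix()[:,2],r)
E
```

```text
dl [295.     109.9333] [ 3  2  7  8 45] [296.9273 158.9818] [ 3  1  9  9 55] [0.4988 0.1893 0.0498] [np.float64(0.00011499635517270645), np.float64(0.0001149963551726671)]
   on z .060/.05 [0.4985 0.1887] [0.498  0.1903] [0.4986 0.1893]
dr [295.3571 188.2143] [ 3  3  6  6 28] [297.5593 252.3051] [ 3  2  8  9 59] [0.5119 0.0816 0.0555] [np.float64(8.463542664386986e-05), np.float64(8.46354266439065e-05)]
   on z .060/.05 [0.5117 0.0824] [0.5113 0.0835] [0.5124 0.0792]
--
len 0.10858639152774367 yaw 0.12128060265595644
pad [[0.4388 0.0875 0.108 ]]
grip [ 0.5129 -0.2601  0.1   ] yaw 0.33253311830416 0.10880961349369205
[[-0.3264  0.7743  0.5422]
 [ 0.9452  0.2674  0.1872]
 [ 0.      0.5736 -0.8192]]
pos [0.4867 0.1456 0.2009] shift [-8.383 -1.443  0.376] twist [-1.213  0.139 -0.442]
```

```bash
python3 -m jog '[{"delta_pos":[-0.93,-0.16,0],"twist":[0,0,0],"hand":1},{"delta_pos":[-0.93,-0.16,0],"twist":[0,0,0],"hand":1},{"delta_pos":[-0.93,-0.16,0],"twist":[0,0,0],"hand":1},{"delta_pos":[-0.93,-0.16,0],"twist":[0,0,0],"hand":1},{"delta_pos":[-0.93,-0.16,0],"twist":[0,0,0],"hand":1},{"delta_pos":[-0.93,-0.16,0],"twist":[0,0,0],"hand":1},{"delta_pos":[-0.93,-0.16,0],"twist":[0,0,0],"hand":1},{"delta_pos":[-0.93,-0.16,0],"twist":[0,0,0],"hand":1},{"delta_pos":[-0.93,-0.16,0.35],"twist":[0,0,0],"hand":1}]'
python3 -m jog '[{"delta_pos":[0,0,0],"twist":[-0.303,0.035,-0.11],"hand":1},{"delta_pos":[0,0,0],"twist":[-0.303,0.035,-0.11],"hand":1},{"delta_pos":[0,0,0],"twist":[-0.303,0.035,-0.11],"hand":1},{"delta_pos":[0,0,0],"twist":[-0.303,0.035,-0.11],"hand":1},{"delta_pos":[0,0,0],"twist":[0,0,0],"hand":1},{"delta_pos":[0,0,0],"twist":[0,0,0],"hand":1}]'
cat > snap.py <<'E'
import sys,json
from h import *
n=sys.argv[1];o=robot.get_obs();m=camera_model("wrist");a=capture("wrist");cv2.imwrite(f"pics/{n}.png",a)
m["tp"]=o["tool_pos"];m["er"]=o["eef_rot"]
json.dump({k:np.array(v).tolist() for k,v in m.items()},open(n+".json","w"))
E
python3 snap.py w3; python3 -c "
from h import *
goto([0.456,-0.279,0.182],tilt(.3325))"
```

```text
time: 4.2
tool_pos: [0.458, -0.2807, 0.1844]
eef_rot: [2.1, 2.33, 0.001]
ft_force: [1.0, 0.2, -0.4]
finger_gap: 0.095
gripper_force: 0.0
time: 4.95
tool_pos: [0.4576, -0.276, 0.1816]
eef_rot: [1.642, 2.236, 0.63]
ft_force: [-0.2, -0.1, 1.1]
finger_gap: 0.0949
gripper_force: 0.0
pos [ 0.4578 -0.2756  0.1815] shift [-0.053 -0.042 -0.037] twist [-0.151 -0.009 -0.059]
```

View pics/w3.png

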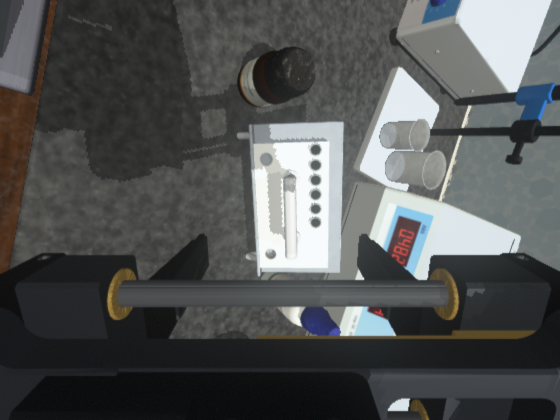

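The tilted view shows the plate's holes at (266,159) and (271,255), the wells at x≈316 from row 149 to 222, and the bar from (290,183) to (292,255). I'll take a second view shifted sideways, with the rest of the tilt completed.

```bash
python3 -m jog '[{"delta_pos":[-0.4,0,0],"twist":[-0.08,0,-0.03],"hand":1},{"delta_pos":[-0.4,0,0],"twist":[-0.07,0,-0.03],"hand":1},{"delta_pos":[0,0,0],"twist":[0,0,0],"hand":1},{"delta_pos":[0,0,0],"twist":[0,0,0],"hand":1}]' >/dev/null
python3 snap.py w4
cat > m2.py <<'E'
import sys
from h import *
from m1 import L,blob
m3,m4=L("w3.json"),L("w4.json");a,b=cv2.imread("pics/w3.png"),cv2.imread("pics/w4.png")
wl=[(316,149+14.6*i) for i in range(6)];P={}
for n,c in [("hl",(266,159)),("hr",(271,255))]+[("w%d"%i,w) for i,w in enumerate(wl)]:
    th=120 if n[0]=="w" else 190
    p1,s1=blob(a,c,7,th);c2=proj(m4,plane(m3,p1,.07))[0]
    p2,s2=blob(b,c2,9,th);X,e=tri([m3,m4],[p1,p2]);P[n]=X;print(n,p1,s1[4],p2,s2[4],X,round(e[0]*1e3,2))
W=np.array([P["w%d"%i] for i in range(6)]);H=np.array([P["hl"],P["hr"]])
# fit rigid plate frame to measured points (known layout)
src=np.array([[-27,55,10],[-27,-55,10]]+[[26,64-16*i,10] for i in range(6)])/1e3;dst=np.r_[H,W]
Rt,rms=R.align_vectors(dst-dst.mean(0),src-src.mean(0));t=dst.mean(0)-Rt.apply(src.mean(0))
print("euler zyx",Rt.as_euler("ZYX"),rms,"base",t,"grip",t+Rt.apply([0,0,.048]))
print(np.linalg.norm(H[0]-H[1]),np.linalg.norm(W[0]-W[5]))
E
python3 m2.py | grep -v -E "^(d|s|pad|pivot|  |len)"
```

```text
[[0.5436 0.2338 0.068 ]] probe approx
hl [265.8591 158.7852] 149 [256.3841 120.9203] 138 [ 0.4998 -0.2149  0.0489] 0.19
hr [270.6324 254.3088] 68 [259.48 223.84] 75 [ 0.5375 -0.3206  0.0481] 0.05
w0 [315.2424 149.1667] 66 [308.2917 111.7639] 72 [ 0.5365 -0.1928  0.0816] 0.01
w1 [315.129  164.7258] 62 [308.0606 128.1515] 66 [ 0.5407 -0.2084  0.083 ] 0.11
w2 [315.1754 179.5614] 57 [307.5738 144.    ] 61 [ 0.5465 -0.2232  0.0821] 0.05
w3 [315.1429 194.375 ] 56 [307.1379 159.5   ] 58 [ 0.5508 -0.2386  0.0831] 0.01
w4 [315.2143 208.5   ] 56 [306.8246 174.4386] 57 [ 0.5558 -0.2536  0.0833] 0.04
w5 [315.3137 222.2157] 51 [306.4706 189.4314] 51 [ 0.5636 -0.2689  0.0804] 0.01
euler zyx [ 0.3395 -0.6885  0.0054] 0.00375247427129936 base [ 0.5441 -0.2582  0.0579] grip [ 0.5155 -0.2686  0.095 ]
0.11222979390015637 0.08072192000849454
```

```bash
python3 - <<'E'
from h import *
from m1 import L
m3,m4=L("w3.json"),L("w4.json")
r=R.from_euler("ZY",[.34,-np.radians(35)])
for base in ([.5441,-.2582,.0579],):
  for m in(m3,m4):
    print(proj(m,np.array(base)+r.apply(np.array([[0,42,48],[0,0,48],[0,-42,48],[-6,0,54],[6,0,54],[-27,55,10],[-27,-55,10],[26,64,10],[26,-16,10]])/1e3)).round(1).tolist())
b=cv2.imread("pics/w4.png")
cv2.imwrite("pics/w4c.png",cv2.resize(b[70:270,220:360],None,fx=3,fy=3,interpolation=cv2.INTER_CUBIC))
g=np.array([.5441,-.2582,.0579])+r.apply([0,0,.048]);T=tilt(.34)
goto(g+.019*T.as_matrix()[:,2],T)
E
```

```text
dl [295.     109.9333] [ 3  2  7  8 45] [296.9273 158.9818] [ 3  1  9  9 55] [0.4988 0.1893 0.0498] [np.float64(0.00011499635517270645), np.float64(0.0001149963551726671)]
   on z .060/.05 [0.4985 0.1887] [0.498  0.1903] [0.4986 0.1893]
dr [295.3571 188.2143] [ 3  3  6  6 28] [297.5593 252.3051] [ 3  2  8  9 59] [0.5119 0.0816 0.0555] [np.float64(8.463542664386986e-05), np.float64(8.46354266439065e-05)]
   on z .060/.05 [0.5117 0.0824] [0.5113 0.0835] [0.5124 0.0792]
sl [334.0385 113.3077] [ 5  2  5  6 26] [345.9429 162.4286] [ 4  4  7  6 35] [0.5535 0.1909 0.047 ] [np.float64(3.995060790139179e-05), np.float64(3.995060790128855e-05)]
   on z .060/.05 [0.5513 0.19  ] [0.5506 0.1921] [0.5529 0.1912]
sr [331.7143 184.5   ] [ 4  4  4  4 14] [342.6667 247.125 ] [ 4  5  6  5 24] [0.5646 0.0921 0.0518] [np.float64(9.512781159849625e-05), np.float64(9.512781159809531e-05)]
   on z .060/.05 [0.563  0.0934] [0.5625 0.0954] [0.5652 0.0914]
len 0.10858639152774367 yaw 0.12128060265595644
pad [[0.4388 0.0875 0.108 ]]
pivot [[0.433  0.1559 0.085 ]]
[[0.5436 0.2338 0.068 ]] probe approx
[[289.7, 176.5], [291.0, 218.6], [292.3, 257.6], [284.6, 220.6], [296.9, 220.4], [266.0, 159.4], [271.0, 254.0], [315.6, 149.2], [316.2, 221.8]]
[[283.4, 135.1], [283.6, 180.6], [283.9, 222.5], [277.2, 181.7], [290.1, 181.6], [257.0, 121.6], [259.9, 223.2], [308.6, 112.0], [307.4, 188.9]]
pos [ 0.4701 -0.3123  0.1803] shift [0.521 0.033 2.434] twist [-0.    -0.004 -0.01 ]
```

View pics/w4c.png

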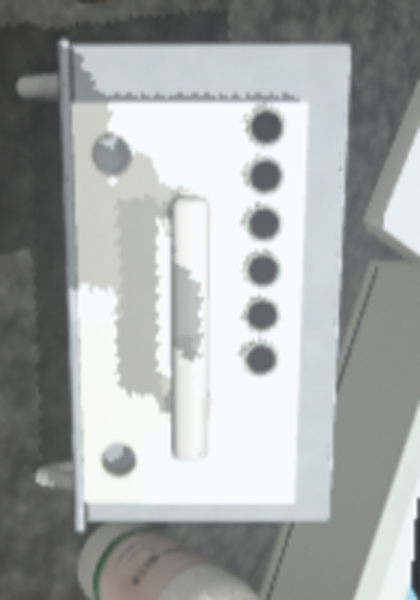

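The crop confirms it: the bar ends and holes fall within a pixel of the fitted frame. Now the grasp.

```bash
python3 -m jog '[{"delta_pos":[0.26,0.015,0.3],"twist":[0,0,-0.005],"hand":-0.2},{"delta_pos":[0.26,0.015,0.4],"twist":[0,0,-0.005],"hand":-0.2},{"delta_pos":[0,0,0.4],"twist":[0,0,0],"hand":-0.2},{"delta_pos":[0,0,0.4],"twist":[0,0,0],"hand":-0.2},{"delta_pos":[0,0,0.4],"twist":[0,0,0],"hand":-0.2},{"delta_pos":[0,0,0.3],"twist":[0,0,0],"hand":-0.2},{"delta_pos":[0,0,0.23],"twist":[0,0,0],"hand":-0.2},{"delta_pos":[0,0,0],"twist":[0,0,0],"hand":-0.2}]' 30
python3 -m jog '[{"delta_pos":[0,0,0],"twist":[0,0,0],"hand":-1},{"delta_pos":[0,0,0],"twist":[0,0,0],"hand":-1},{"delta_pos":[0,0,0],"twist":[0,0,0],"hand":-1},{"delta_pos":[0,0,0],"twist":[0,0,0],"hand":-1},{"delta_pos":[0,0,0],"twist":[0,0,0],"hand":-1},{"delta_pos":[0,0,0],"twist":[0,0,0],"hand":-1}]' 30
```

```text
time: 6.55
tool_pos: [0.5284, -0.2642, 0.0813]
eef_rot: [1.561, 2.21, 0.699]
ft_force: [-0.5, 0.9, -0.6]
finger_gap: 0.0382
gripper_force: 0.0
time: 7.3
tool_pos: [0.5281, -0.2651, 0.0817]
eef_rot: [1.561, 2.208, 0.698]
ft_force: [-5.5, -3.4, 2.8]
finger_gap: 0.0119
gripper_force: 30.0
```

```bash
python3 -m jog '[{"delta_pos":[0,0,-0.2],"twist":[0,0,0],"hand":-1},{"delta_pos":[0,0,-0.4],"twist":[0,0,0],"hand":-1},{"delta_pos":[0,0,-0.5],"twist":[0,0,0],"hand":-1},{"delta_pos":[0,0.3,-0.6],"twist":[0,0,0],"hand":-1},{"delta_pos":[0,0.4,-0.6],"twist":[0,0,0],"hand":-1},{"delta_pos":[0,0.4,-0.5],"twist":[0.2,0,0],"hand":-1},{"delta_pos":[0,0,0],"twist":[0.25,0,0],"hand":-1},{"delta_pos":[0,0,0],"twist":[0.25,0,0],"hand":-1},{"delta_pos":[0,0,0],"twist":[0.25,0,0],"hand":-1},{"delta_pos":[0,0,0],"twist":[0.25,0,0],"hand":-1},{"delta_pos":[0,0,0],"twist":[0,0,0],"hand":-1},{"delta_pos":[0,0,0],"twist":[0,0,0],"hand":-1}]'
python3 snap.py w5; python3 - <<'E'
from h import *
goto([0.532,0.139,0.20],down(.118))
E
```

```text
time: 8.8
tool_pos: [0.4945, -0.2766, 0.2276]
eef_rot: [1.809, 2.561, 0.019]
ft_force: [-0.0, -0.5, -2.1]
finger_gap: 0.0116
gripper_force: 30.0
pos [ 0.4943 -0.2768  0.2277] shift [7.589 3.476 0.615] twist [ 0.026 -0.007  0.444]
```

View pics/w5.png

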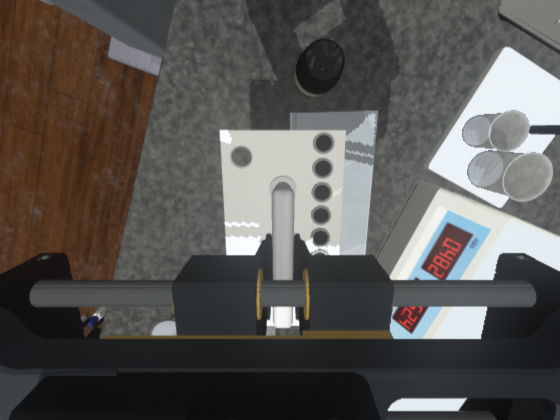

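The carrier is held level in the grip, with its left hole at (241,157), wells from (324,141) down the column, and the bar at column 283. I'll measure its pose in the tool frame.

```bash
cat > m3.py <<'E'
from h import *
from m1 import L,blob
m=L("w5.json");a=cv2.imread("pics/w5.png");T=R.from_rotvec(m["er"])
px=[]
for c,th in[((241,157),150),((324,141),110),((322,168),110),((322,191),110),((321,215),110),((321,238),110)]:
    p,s=blob(a,c,11,th);px.append(p);print(p.round(1),s)
px=np.array(px);o=T.inv().apply(m["origin"]-m["tp"]);d=T.inv().apply(ray(m,px))
lay=np.array([[55,-27]]+[[64-16*i,26] for i in range(5)])/1e3
for z in(.017,.019,.021):
    q=o+d*((z-o[2])/d[:,2])[:,None];e=q[:,:2]-lay
    print(z,(e*1e3).round(1).tolist())
E
python3 m3.py | grep -v -E "^(d|s|pad|pivot|  |len)"
```

```text
[[0.5436 0.2338 0.068 ]] probe approx
[241.  156.3] [  1   0  21  21 330]
[323.4 142.9] [  3   5  16  17 223]
[322.4 168.1] [  4   3  16  17 212]
[321.5 192.2] [  3   5  16  16 202]
[320.7 215.2] [  3   4  16  15 188]
[320.  237.5] [  3   4  15  14 177]
0.017 [[2.0, 0.8], [1.4, 0.3], [1.4, 0.3], [1.5, 0.2], [1.6, 0.2], [1.5, 0.3]]
0.019 [[1.8, 0.6], [1.3, 0.6], [1.2, 0.5], [1.0, 0.5], [1.0, 0.5], [0.7, 0.6]]
0.021 [[1.6, 0.3], [1.2, 0.9], [0.9, 0.8], [0.6, 0.8], [0.4, 0.8], [-0.0, 0.8]]
```

```bash
python3 -m jog '[{"delta_pos":[0.5,0.23,0],"twist":[0.013,0,0],"hand":-1},{"delta_pos":[0.8,0.37,0],"twist":[0.013,-0.007,0],"hand":-1},{"delta_pos":[0.9,0.41,0],"twist":[0,0,0],"hand":-1},{"delta_pos":[0.9,0.41,0],"twist":[0,0,0],"hand":-1},{"delta_pos":[0.9,0.41,0],"twist":[0,0,0],"hand":-1},{"delta_pos":[0.9,0.41,0],"twist":[0,0,0],"hand":-1},{"delta_pos":[0.9,0.41,0],"twist":[0,0,0],"hand":-1},{"delta_pos":[0.9,0.41,0],"twist":[0,0,0],"hand":-1},{"delta_pos":[0.6,0.28,0.2],"twist":[0,0,0.1],"hand":-1},{"delta_pos":[0.25,0.1,0.4],"twist":[0,0,0.17],"hand":-1},{"delta_pos":[0,0,0],"twist":[0,0,0.17],"hand":-1},{"delta_pos":[0,0,0],"twist":[0,0,0],"hand":-1}]'
python3 - <<'E'
from h import *
goto([0.5316,0.1372,0.20],down(.122))
E
```

```text
time: 10.35
tool_pos: [0.5314, 0.1358, 0.1972]
eef_rot: [2.083, 2.351, -0.003]
ft_force: [-0.1, -0.4, -3.0]
finger_gap: 0.0114
gripper_force: 30.0
pos [0.5314 0.1358 0.1972] shift [ 0.026  0.006 -0.056] twist [-0.001  0.003 -0.003]
```

```bash
python3 -m jog '[{"delta_pos":[0.026,0.006,0.4],"twist":[0,0,0],"hand":-1},{"delta_pos":[0,0,0.5],"twist":[0,0,0],"hand":-1},{"delta_pos":[0,0,0.5],"twist":[0,0,0],"hand":-1},{"delta_pos":[0,0,0.35],"twist":[0,0,0],"hand":-1},{"delta_pos":[0,0,0.15],"twist":[0,0,0],"hand":-1},{"delta_pos":[0,0,0],"twist":[0,0,0],"hand":-1},{"delta_pos":[0,0,0],"twist":[0,0,0],"hand":-1}]'
python3 snap.py w6; python3 - <<'E'
from h import *
goto([0.5316,0.1372,0.10],down(.122))
a=cv2.imread("pics/w6.png")
cv2.imwrite("pics/w6c.png",cv2.resize(a[60:260,180:400],None,fx=2.8,fy=2.8,interpolation=cv2.INTER_CUBIC))
E
```

```text
time: 11.22
tool_pos: [0.5321, 0.1373, 0.103]
eef_rot: [2.082, 2.35, -0.002]
ft_force: [-0.4, 0.3, -3.0]
finger_gap: 0.0122
gripper_force: 30.0
pos [0.5321 0.1374 0.103 ] shift [-0.002 -0.011  0.06 ] twist [ 0.001  0.005 -0.002]
```

View pics/w6c.png

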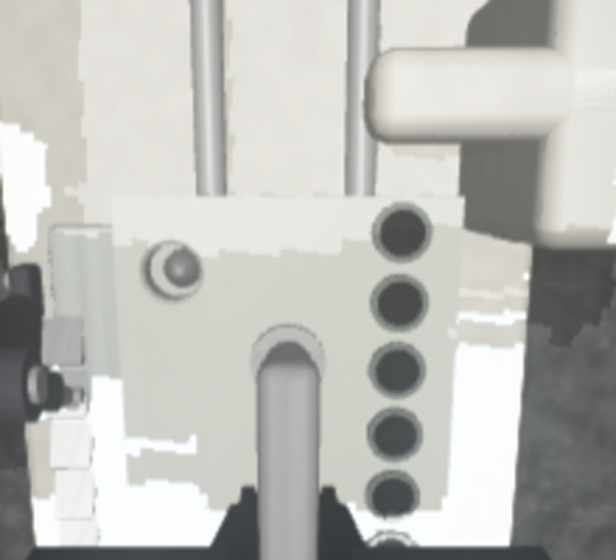

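Through the left hole (crop (173,270)) the dowel tip shows at crop (183,266). I'll compute the offset.

```bash
python3 - <<'E' | tail -4
from h import *
from m1 import L
m=L("w6.json");T=R.from_rotvec(m["er"])
o=T.inv().apply(m["origin"]-m["tp"]);s=lambda u,v:[180+(u+.5)/2.8-.5,60+(v+.5)/2.8-.5]
d=T.inv().apply(ray(m,[s(183,266),s(173,270)]))
zt=(m["tp"][2]-.0665)
for z in(zt,zt+.004): print("tip",o+d[0]*(z-o[2])/d[0,2])
for z in(.0185,.0235): print("hole",o+d[1]*(z-o[2])/d[1,2])
E
```

```text
tip [ 0.0565 -0.0259  0.0365]
tip [ 0.0562 -0.0264  0.0405]
hole [ 0.0571 -0.0259  0.0185]
hole [ 0.0567 -0.0266  0.0235]
```

Aligned to within about 0.5 mm, so I'll lower it.

```bash
python3 -m jog '[{"delta_pos":[0,-0.005,0.1],"twist":[0,0,0],"hand":-1},{"delta_pos":[0,0,0.1],"twist":[0,0,0],"hand":-1},{"delta_pos":[0,0,0.1],"twist":[0,0,0],"hand":-1},{"delta_pos":[0,0,0.06],"twist":[0,0,0],"hand":-1},{"delta_pos":[0,0,0],"twist":[0,0,0],"hand":-1}]'
python3 -m jog '[{"delta_pos":[0,0,0.04],"twist":[0,0,0],"hand":-1},{"delta_pos":[0,0,0.04],"twist":[0,0,0],"hand":-1},{"delta_pos":[0,0,0.02],"twist":[0,0,0],"hand":-1},{"delta_pos":[0,0,0],"twist":[0,0,0],"hand":-1}]'
```

```text
time: 11.9
tool_pos: [0.5314, 0.1373, 0.0839]
eef_rot: [2.083, 2.351, -0.004]
ft_force: [-0.5, 0.2, -2.6]
finger_gap: 0.0119
gripper_force: 30.0
time: 12.4
tool_pos: [0.5316, 0.1371, 0.0796]
eef_rot: [2.082, 2.35, -0.003]
ft_force: [-0.2, -2.7, 3.9]
finger_gap: 0.0116
gripper_force: 30.0
```

```bash
python3 -m jog '[{"delta_pos":[0,0,0.005],"twist":[0,0,0],"hand":-0.4},{"delta_pos":[0,0,0],"twist":[0,0,0],"hand":-0.4},{"delta_pos":[0,0,0],"twist":[0,0,0],"hand":-0.4},{"delta_pos":[0,0,0],"twist":[0,0,0],"hand":-0.4},{"delta_pos":[0,0,-0.2],"twist":[0,0,0],"hand":-0.4},{"delta_pos":[0,0,-0.4],"twist":[0,0,0],"hand":-0.4},{"delta_pos":[0,0,-0.6],"twist":[0,0,0],"hand":-0.4},{"delta_pos":[0,0,-0.7],"twist":[0,0,0],"hand":-0.4},{"delta_pos":[-0.35,-0.3,-0.6],"twist":[0,0,0],"hand":-1},{"delta_pos":[-0.35,-0.4,0],"twist":[0,0,0],"hand":-1},{"delta_pos":[0,0,0],"twist":[0,0,0],"hand":-1},{"delta_pos":[0,0,0],"twist":[0,0,0],"hand":-1}]'
python3 snap.py w7; python3 - <<'E'
from h import *
a=cv2.imread("pics/w7.png")
cv2.imwrite("pics/w7c.png",cv2.resize(a[80:290,130:400],None,fx=2.8,fy=2.8,interpolation=cv2.INTER_CUBIC))
E
```

```text
time: 13.9
tool_pos: [0.5015, 0.0989, 0.2044]
eef_rot: [2.083, 2.35, -0.003]
ft_force: [-0.2, 0.0, 0.2]
finger_gap: 0.0004
gripper_force: 0.0
```

View pics/w7c.png

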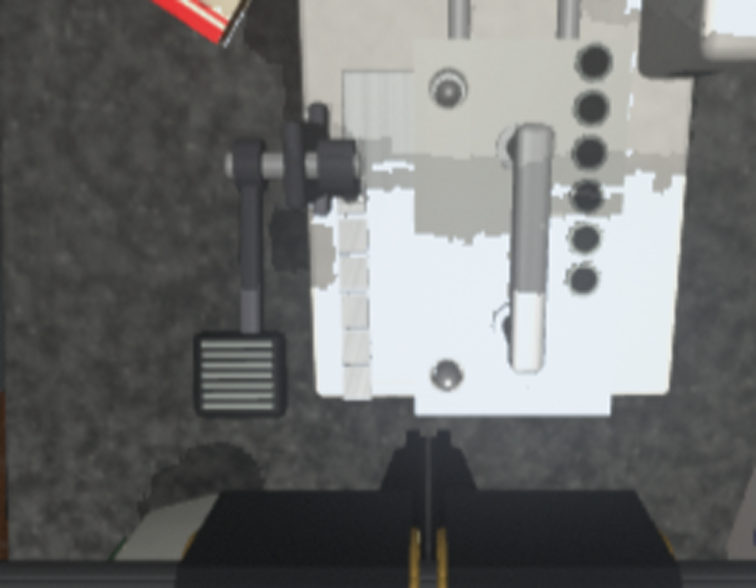

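The carrier sits flat, with dowels standing up through both holes at crop (449,90) and (447,375). The lever pad is at crop (240,373).

```bash
python3 - <<'E' | tail -5
from h import *
from m1 import L
m2,m=L("w2.json"),L("w7.json")
p=[130+240.5/2.8-.5,80+373.5/2.8-.5];print(p,plane(m,[p],.108),plane(m2,[[228,261.5]],.108),tri([m2,m],[[228,261.5],p]))
pm=plane(m,[p],.108)[0]
for n,c in (("dl",(449,90)),("dr",(447,375))): print(n,plane(m,[[130+c[0]/2.8,80+c[1]/2.8]],.065))
goto([pm[0],pm[1],.118],down(.122))
E
```

```text
[[0.5436 0.2338 0.068 ]] probe approx
[215.39285714285717, 212.89285714285714] [[0.4384 0.0873 0.108 ]] [[0.4388 0.0875 0.108 ]] (array([0.4386, 0.0873, 0.1078]), [np.float64(0.000229306310881295), np.float64(0.0002293063108812864)])
dl [[0.4992 0.1894 0.065 ]]
dr [[0.512  0.0822 0.065 ]]
pos [0.5015 0.099  0.2042] shift [-0.076 -1.28   1.724] twist [-0.001  0.005 -0.003]
```

```bash
python3 -m jog '[{"delta_pos":[-0.04,-0.43,0.3],"twist":[0,0,0],"hand":-1},{"delta_pos":[-0.05,-0.43,0.5],"twist":[0,0,0],"hand":-1},{"delta_pos":[-0.05,-0.42,0.6],"twist":[0,0,0],"hand":-1},{"delta_pos":[0,0,0.35],"twist":[0,0,0],"hand":-1},{"delta_pos":[0,0,0],"twist":[0,0,0],"hand":-1},{"delta_pos":[0,0,0],"twist":[0,0,0],"hand":-1}]'
python3 -m jog '[{"delta_pos":[0,0,0.15],"twist":[0,0,0],"hand":-1},{"delta_pos":[0,0,0.15],"twist":[0,0,0],"hand":-1},{"delta_pos":[0,0,0],"twist":[0,0,0],"hand":-1}]'
python3 -m jog '[{"delta_pos":[0,0,0.1],"twist":[0,0,0],"hand":-1},{"delta_pos":[0,0,0.1],"twist":[0,0,0],"hand":-1},{"delta_pos":[0,0,0],"twist":[0,0,0],"hand":-1}]'
```

```text
time: 14.7
tool_pos: [0.439, 0.0841, 0.117]
eef_rot: [2.082, 2.35, -0.003]
ft_force: [0.0, 0.8, 0.4]
finger_gap: 0.0004
gripper_force: 0.0
time: 15.08
tool_pos: [0.4386, 0.0838, 0.1014]
eef_rot: [2.083, 2.35, -0.003]
ft_force: [1.4, -0.1, 3.4]
finger_gap: 0.0007
gripper_force: 1.6
time: 15.45
tool_pos: [0.4387, 0.0834, 0.0917]
eef_rot: [2.082, 2.35, -0.003]
ft_force: [1.3, -3.2, 6.1]
finger_gap: 0.0004
gripper_force: 3.0
```

```bash
python3 -m jog '[{"delta_pos":[0,0,0.1],"twist":[0,0,0],"hand":-1},{"delta_pos":[0,0,0.06],"twist":[0,0,0],"hand":-1},{"delta_pos":[0,0,0],"twist":[0,0,0],"hand":-1}]'
python3 -m jog '[{"delta_pos":[0,0,0.03],"twist":[0,0,0],"hand":-1},{"delta_pos":[0,0,0],"twist":[0,0,0],"hand":-1}]'
python3 -m jog '[{"delta_pos":[0,0,0.03],"twist":[0,0,0],"hand":-1},{"delta_pos":[0,0,0],"twist":[0,0,0],"hand":-1}]'
```

```text
time: 15.82
tool_pos: [0.4388, 0.0832, 0.0838]
eef_rot: [2.082, 2.35, -0.003]
ft_force: [1.2, -8.6, 7.8]
finger_gap: 0.0001
gripper_force: 4.4
time: 16.08
tool_pos: [0.4387, 0.0832, 0.0825]
eef_rot: [2.082, 2.35, -0.003]
ft_force: [0.1, -7.6, 9.4]
finger_gap: 0.0005
gripper_force: 5.2
time: 16.32
tool_pos: [0.4387, 0.0833, 0.081]
eef_rot: [2.082, 2.349, -0.003]
ft_force: [1.7, -7.4, 9.9]
finger_gap: 0.0004
gripper_force: 5.3
```

```bash
python3 -m jog '[{"delta_pos":[0,0,0.03],"twist":[0,0,0],"hand":-1},{"delta_pos":[0,0,0],"twist":[0,0,0],"hand":-1}]'
python3 -m jog '[{"delta_pos":[0,0,0.03],"twist":[0,0,0],"hand":-1},{"delta_pos":[0,0,0],"twist":[0,0,0],"hand":-1}]'
```

```text
time: 16.58
tool_pos: [0.4388, 0.0833, 0.0797]
eef_rot: [2.082, 2.349, -0.003]
ft_force: [0.2, -6.1, 14.3]
finger_gap: 0.0005
gripper_force: 7.4
time: 16.82
tool_pos: [0.4389, 0.0833, 0.079]
eef_rot: [2.081, 2.349, -0.002]
ft_force: [-2.8, -8.0, 29.8]
finger_gap: 0.0003
gripper_force: 15.1
```

The stop was felt at z≈0.079 (30 N). I'll let the lever rise and check the step.

```bash
python3 -m jog '[{"delta_pos":[0,0,-0.2],"twist":[0,0,0],"hand":-1},{"delta_pos":[0,0,-0.3],"twist":[0,0,0],"hand":-1},{"delta_pos":[0,0,-0.28],"twist":[0,0,0],"hand":-1},{"delta_pos":[0,0,0],"twist":[0,0,0],"hand":-1},{"delta_pos":[0,0,0],"twist":[0,0,0],"hand":-1}]'
python3 snap.py w8
cat > m4.py <<'E'
import sys
from h import *
from m1 import L
m=L(sys.argv[1]+".json");a=cv2.imread(f"pics/{sys.argv[1]}.png")
# wells: dark round blobs near the well line (z .06), coordinates in the home seat frame
g=cv2.cvtColor(a,cv2.COLOR_BGR2GRAY);n,l,s,c=cv2.connectedComponentsWithStats((g<110).astype(np.uint8))
seat=np.array([.532,.1385]);ya=.122;E=np.array([[np.cos(ya),np.sin(ya)],[-np.sin(ya),np.cos(ya)]])
for i in range(1,n):
    if 30<s[i,4]<900:
        q=E@(plane(m,[c[i]],.06)[0,:2]-seat)
        if abs(q[0]-.026)<.006: print("WELL",(q*1e3).round(1),s[i,4])
E
python3 m4.py w7|grep WELL; echo; python3 m4.py w8|grep WELL
```

```text
time: 17.45
tool_pos: [0.4379, 0.0838, 0.1161]
eef_rot: [2.083, 2.351, -0.004]
ft_force: [-0.7, 0.1, 0.3]
finger_gap: 0.0007
gripper_force: 0.0
WELL [ 24.5 135.2] 49
WELL [26.5 64.5] 97
WELL [26.4 48.5] 90
WELL [26.4 32.3] 89
WELL [26.3 16.4] 86
WELL [26.4  0.3] 60
WELL [ 26.4 -15.7] 58

WELL [27.4 78.2] 188
WELL [27.7 63.2] 122
```

A 14.7 mm step is a full first stroke, given the 0–5 mm start. Three more presses.

```bash
for i in 1; do python3 -m jog '[{"delta_pos":[0,0,0.2],"twist":[0,0,0],"hand":-1},{"delta_pos":[0,0,0.2],"twist":[0,0,0],"hand":-1},{"delta_pos":[0,0,0.2],"twist":[0,0,0],"hand":-1},{"delta_pos":[0,0,0.12],"twist":[0,0,0],"hand":-1},{"delta_pos":[0,0,0.06],"twist":[0,0,0],"hand":-1},{"delta_pos":[0,0,0],"twist":[0,0,0],"hand":-1},{"delta_pos":[0,0,0],"twist":[0,0,0],"hand":-1}]'; done
python3 -m jog '[{"delta_pos":[0,0,-0.2],"twist":[0,0,0],"hand":-1},{"delta_pos":[0,0,-0.3],"twist":[0,0,0],"hand":-1},{"delta_pos":[0,0,-0.28],"twist":[0,0,0],"hand":-1},{"delta_pos":[0,0,0],"twist":[0,0,0],"hand":-1},{"delta_pos":[0,0,0],"twist":[0,0,0],"hand":-1}]'
python3 snap.py w9;python3 m4.py w9|grep WELL
```

```text
time: 18.38
tool_pos: [0.4389, 0.0832, 0.0787]
eef_rot: [2.081, 2.349, -0.002]
ft_force: [-4.9, -7.8, 37.1]
finger_gap: 0.0002
gripper_force: 18.6
time: 19.0
tool_pos: [0.4379, 0.0837, 0.1157]
eef_rot: [2.083, 2.351, -0.005]
ft_force: [-0.5, -0.3, -0.3]
finger_gap: 0.0002
gripper_force: 0.0
WELL [29.1 80.1] 75
```

```bash
python3 -m jog '[{"delta_pos":[0,0,0.2],"twist":[0,0,0],"hand":-1},{"delta_pos":[0,0,0.2],"twist":[0,0,0],"hand":-1},{"delta_pos":[0,0,0.2],"twist":[0,0,0],"hand":-1},{"delta_pos":[0,0,0.12],"twist":[0,0,0],"hand":-1},{"delta_pos":[0,0,0.045],"twist":[0,0,0],"hand":-1},{"delta_pos":[0,0,0],"twist":[0,0,0],"hand":-1},{"delta_pos":[0,0,0],"twist":[0,0,0],"hand":-1}]'
python3 -m jog '[{"delta_pos":[0,0,-0.2],"twist":[0,0,0],"hand":-1},{"delta_pos":[0,0,-0.3],"twist":[0,0,0],"hand":-1},{"delta_pos":[0,0,-0.265],"twist":[0,0,0],"hand":-1},{"delta_pos":[0,0,0],"twist":[0,0,0],"hand":-1},{"delta_pos":[0,0,0],"twist":[0,0,0],"hand":-1}]'
python3 -m jog '[{"delta_pos":[0,0,0.2],"twist":[0,0,0],"hand":-1},{"delta_pos":[0,0,0.2],"twist":[0,0,0],"hand":-1},{"delta_pos":[0,0,0.2],"twist":[0,0,0],"hand":-1},{"delta_pos":[0,0,0.12],"twist":[0,0,0],"hand":-1},{"delta_pos":[0,0,0.045],"twist":[0,0,0],"hand":-1},{"delta_pos":[0,0,0],"twist":[0,0,0],"hand":-1},{"delta_pos":[0,0,0],"twist":[0,0,0],"hand":-1}]'
python3 -m jog '[{"delta_pos":[0,0,-0.2],"twist":[0,0,0],"hand":-1},{"delta_pos":[0,0,-0.3],"twist":[0,0,0],"hand":-1},{"delta_pos":[0,0,-0.7],"twist":[0,0,0],"hand":-1},{"delta_pos":[-0.5,0.5,-0.8],"twist":[0,0,0],"hand":-1},{"delta_pos":[0,0.5,-0.2],"twist":[0,0,0],"hand":-1},{"delta_pos":[0,0,0],"twist":[0,0,0],"hand":-1},{"delta_pos":[0,0,0],"twist":[0,0,0],"hand":-1}]'
python3 snap.py wa;python3 m4.py wa|grep WELL
```

```text
time: 19.92
tool_pos: [0.4389, 0.0833, 0.079]
eef_rot: [2.081, 2.349, -0.002]
ft_force: [-3.7, -7.6, 28.6]
finger_gap: 0.0008
gripper_force: 14.6
time: 20.55
tool_pos: [0.438, 0.0837, 0.1161]
eef_rot: [2.083, 2.351, -0.004]
ft_force: [0.3, -0.6, 0.6]
finger_gap: 0.0001
gripper_force: 0.0
time: 21.42
tool_pos: [0.4388, 0.0832, 0.079]
eef_rot: [2.081, 2.349, -0.002]
ft_force: [-2.9, -7.3, 28.4]
finger_gap: 0.0005
gripper_force: 14.8
time: 22.3
tool_pos: [0.4897, 0.0653, 0.187]
eef_rot: [-2.083, -2.351, 0.006]
ft_force: [-0.0, -0.0, -0.5]
finger_gap: 0.0002
gripper_force: 0.0
WELL [26.4 78.4] 131
WELL [26.2 62.2] 113
WELL [26.  46.1] 104
```

View pics/wa.png

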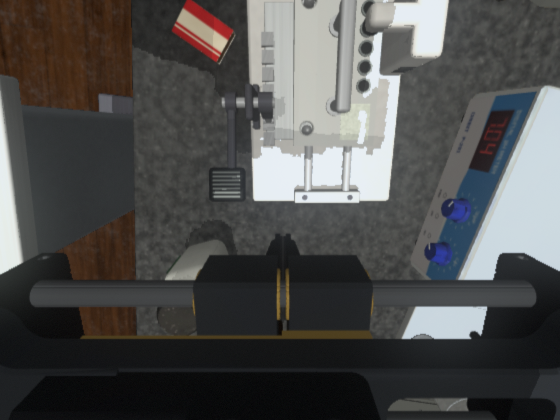

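Wells 4–6 now sit 62 mm further in, matching four full strokes, so well 3 is under the probe. The lever is up, the carrier is seated, and nothing else looks disturbed.

```bash
python3 -c "
from cell import robot
print(robot.job_done())"
```

```text
the job is handed in; nothing more can be done
None
```

The job is handed in: the carrier is seated on both dowels, the lever was pressed four times to its stop, and by camera measurement the third well is under the probe, at about 22 s on the robot's clock; no verdict was returned.

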